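Put the finished ring on the drying rod

ROBOT

A 6-joint arm with a two-finger parallel gripper is mounted at the origin on the work surface. World frame = base frame: x ahead of the robot, y to its left, z up, the work surface at z = 0. Lengths are in m, angles in degrees, forces in N, time in s.
With the tool pointing down it reaches from about 0.325 to 0.85 m from the base axis. Payload 15.5 kg.
Tool frame: the origin (TCP) lies at the very end of the fingers, on their centre line; the grasp point (between the pads) lies 19 mm behind it (manip.grip_point_offset is the distance from the TCP to the grasp point, in m); z points along the fingers, y is the line along which they close (so a half turn about z gives the same grasp; the last joint's range is limited). The gripper opens to 91 mm and grips with 3 to 60 N. Pads are 32 mm wide; open, the fingers measure 118 mm over their backs; the gripper's body (76 mm by 178 mm) begins 60 mm behind the grasp point.
Start: joints at [-5.472, 28.281, 77.091, -0, 74.628, -5.472], TCP at [0.625, 0, 0.18] pointing down, gripper open.
Joint ranges: [-166.48, 166.48], [-47.26, 123.95], [12.59, 153.08], [-70.14, 250.14], [6.76, 159.57], [-176.63, 176.63]. Speed limits (degrees/s): [108.29, 108.29, 147.25, 172.46, 172.46, 172.46].

INTERFACE

Orientations are given as a 3x3 rotation matrix whose columns are the frame's x, y, z axes.
In Python, from workcell import manip gives the robot as it stands.
- The arm moves only by the tool step_arm, never from a script. Its argument "steps" is a list of rows, each a list of 4 numbers: the shift along the tool's x, y, z in units of 30 mm (1.0 is 30 mm), then the turn about the tool's z in units of 6 degrees (1.0 is 6 degrees). In form: [[x, y, z, turn], ...]. A call has 1 to 20 rows; each row shifts and turns the commanded pose from where the row before left it, along the tool's axes as they then stand; what a row does not reach is not made up. A row lasts 1/12 s, in which the tool goes at most 41.7 mm and 7.16 degrees, less where a joint would pass 70% of its speed; a pose out of reach is approached as far as the arm can. A call is refused whole if a number of a shift passes 1 or a number of a turn 1, either way. A call with a gripper value outside its range is refused whole. "gripper" is the opening, from 0 (shut) to 1 (fully open), set as the call begins (left out, the last holds). The fingers move at their own pace and stop on an object; "grip_force" is the grip in N (left out, the last holds). Time passes only in rows, so rows that do not move let the fingers close. It gives the time, the measured TCP pose, the force, the opening and the grip force at its end, in the units of the state.
- manip.observe(): the state, without advancing time (a new reading comes with each control period).
- manip.grab_frame(name): name is "scene" or "side" or "wrist"; returns the picture (384x512x3 uint8, red, green, blue); there is no depth.
- manip.camera_info(name): a dict with "fx", "fy", "cx", "cy" (pixels), "rvec" (rotation vector, rad) and "tvec" (3), from world to camera coordinates, as OpenCV has them; the wrist camera has in their place "mount" (4x4, takes a point from camera to tool coordinates, whose origin is the TCP and whose axes are the flange's). Camera axes: x right, y down, z forward; pixel columns grow to the right and rows downward; lengths in m; the calibration is good to about 2 mm. A picture is of the moment at which its call begins: read the wrist's pose just before it. camera_info takes no time and is no camera call.
- manip.finish_job(): hands the job in; it is judged then, once.
Trained networks look in the newest picture that a camera, given by its name, has taken for a name from the list of things; names that differ only in an ending like _2 or _b are one class to them, and where a whole thing is asked for, a point or a joint stands for the part that bears it (a point fixed in the world has none). Each returns a list of dicts, best first, with "confidence" (0 to 1); they miss things now and then, are a little off and sometimes report something else, mostly with a low value. They report only what shows in the picture. A call takes as long as a camera call. They do not tell look-alikes from the thing itself.
- manip.silhouettes(camera, target): "pixels" (384x512 bool, what is visible of it) and "bbox" ([left, top, width, height] in pixels, round what is visible of it).
The state is a dict: "clock": time; "joint_pos": joint angles; "qvel": joint speeds; "effort": joint torques, N m; "ee_pos": TCP position; "ee_rot": TCP orientation; "ft_force": force on the tool from outside, world axes, zero at the start; "ft_torque": the same for the moment, N m; "gripper_width": finger opening in m; "grip_force": force on a finger pad.
Only numpy, scipy, OpenCV 4.12 (cv2) and the standard library are available. Lean on these libraries where they do the work, as an engineer would, in place of code of your own. Each camera call takes 0.05 s, during which the arm holds its last target. There are 200 camera calls.

TASK

Take the finished wooden ring (the piece with the hole, not the solid square blank) out of the rack, thread it over the free end of the bent steel rod, and slide it along the rod round both bends right up against the wooden post. Leave it hanging there on the rod, and do not disturb the blank, jar, hammer or carved stirrup.

Things in the scene. Friction and masses are not known exactly. Their poses are not given: they have to be found in the camera images.
- ring: Plain light-wood ring, outer diameter 90, hole diameter 44, thickness 18 mm, loose, about 65 g, standing upright on its edge in either of the rack's two pockets. Origin at the centre of the hole; x is the ring's axis, at the start level and along the rack's x; z up at the start.
- blank: Solid square light-wood blank, 84 by 84 mm, 18 mm thick, no hole, standing on edge in the other pocket (top 94 mm above the bench). Loose; leave it. Origin at its centre, x across its thickness.
- rack: Low fixed plywood rack, 60 (x) by 220 (y) by 40 mm high. Two open-topped pockets at y = +52 and -52 mm, each 96 (y) by 21 mm (x), floor 10 mm above the bench: the ring standing in one sticks out by its upper 60 mm (top 100 mm above the bench). Origin on the bench under its centre, z up.
- stand: Fixed stand: wooden post 56 (x) by 40 (y) mm on a 22 mm base board (x -140 to 40, y -160 to 40 mm); post top 176 mm above the bench, level with the rod's top. A 12 mm round steel rod, held only by the post, runs level, centreline 170 mm up, through x, y (mm): (-120,-260) free end, (-120,-140) bend, (0,-140) bend, (0,-20) post face. Origin on the bench under the post's centre, z up.
- rod_tip (a point): Centreline at the rod's free end (the rounded tip reaches 6 mm farther).
- rod_corner1 (a point): First bend: point where the centrelines of the free leg and the middle leg would cross. The 90 degree bend is rounded to a 40 mm centreline radius, so the rod runs inside this point.
- rod_corner2 (a point): Second bend, 90 degrees the other way: point where the centrelines of the middle and last legs would cross; rounded to a 40 mm radius likewise.
- rod_stop (a point): Rod centreline where it enters the post's face: the stop. With the ring against the post, its centre is 9 mm short of this point, and when hanging free on the rod, 16 mm below it.
- jar: White plastic jar with a green lid, diameter 68, height 110 mm, loose on the bench; origin under its centre.
- hammer: Hammer with a wooden handle, 260 mm long, loose, lying on the bench to the left of the stand; origin on the bench near the middle of its length.
- stirrup: Carved wooden stirrup shaped like a clog toe, 150 by 90 by 110 mm, loose on the bench beyond the rack; origin under its centre.
There are look-alikes about, which are no part of the job. Leave any red or turquoise look-alike of the ring alone.

How it is judged:
By the outcome, as a careful person would: the job done as asked, in the order asked, and still so for the second after the job is handed in, with the robot touching nothing.
It also fails if it takes over 64 s, if anything falls off the work surface, if the arm or the gripper's body presses on something with over 40 N, if the wrist force passes 120 N, or if a joint passes its speed limit or range.

## Working session

There is one attempt and no reset: what is moved stays moved. The work goes in short steps, Python scripts to look and compute and a tool call to move; the robot and the scene stay as the last step left them, time stands still between calls to the robot, and variables do not carry over. Pictures are saved under pics/ and viewed, at most 10 in all, crops included, and the job is handed in when it is done.

Besides the shell and the picture viewer there is one more tool, called as name(argument=value, ...) on one line, values as JSON. step_arm: Moves the arm, as the interface text tells. Its arguments: {"type":"object","properties":{"steps":{"type":"array"},"gripper":{"type":"number"},"grip_force":{"type":"number"}},"required":["steps"]}

```bash
mkdir -p pics; ls; cat > h.py <<'E'
import numpy as np,cv2
from workcell import manip
def cam(n):
    c=manip.camera_info(n);K=np.array([[c['fx'],0,c['cx']],[0,c['fy'],c['cy']],[0,0,1.]])
    if 'rvec' in c:
        return K,cv2.Rodrigues(np.array(c['rvec'],float))[0],np.array(c['tvec'],float).ravel()
    s=manip.observe();T=np.eye(4);T[:3,:3]=s['ee_rot'];T[:3,3]=s['ee_pos'];W=np.linalg.inv(T@np.array(c['mount']))
    return K,W[:3,:3],W[:3,3]
def proj(C,P):
    K,R,t=C;p=(K@(R@np.atleast_2d(P).T+t[:,None]));return (p[:2]/p[2]).T
def onplane(C,uv,z):
    K,R,t=C;d=R.T@np.linalg.inv(K)@np.array([uv[0],uv[1],1]);o=-R.T@t;return o+d*(z-o[2])/d[2]
def save(n,im): cv2.imwrite('pics/'+n+'.png',im[...,::-1])
E
python3 - <<'E'
from h import *
ims=[]
for n in ['scene','side']:
    im=manip.grab_frame(n);save(n,im)
    np.save(n+'.npy',im)
    C=cam(n);print(n,'pos',-C[1].T@C[2],C[0][0,0])
    for t in ['ring','blank','rack','stand','jar','hammer','stirrup','rod_tip']:
        try:
            for r in manip.silhouettes(n,t)[:3]:
                m=r['pixels'];ys,xs=np.nonzero(m);print(t,round(r['confidence'],2),r['bbox'],m.sum(),xs.mean().round(1),ys.mean().round(1),onplane(C,(xs.mean(),ys.mean()),.05).round(3))
        except Exception as e: print(t,e)
E
```

```text
pics
scene pos [1.11759365 0.46714015 0.86551776] 388.55828693558357
ring 0.91 [221.6, 168.3, 27.5, 28.4] 326 234.5 182.7 [ 0.448 -0.081  0.05 ]
ring 0.45 [162.5, 161.9, 12.9, 20.7] 124 167.3 172.0 [ 0.525 -0.288  0.05 ]
blank 0.69 [134.4, 154.8, 28.2, 21.6] 396 147.1 164.0 [ 0.532 -0.37   0.05 ]
rack 0.73 [226.5, 180.1, 110.2, 130.4] 5218 286.3 263.1 [0.615 0.203 0.05 ]
rack 0.7 [130.4, 165.9, 64.4, 34.4] 805 163.3 183.2 [ 0.569 -0.263  0.05 ]
stand 0.69 [230.5, 182.3, 108.5, 130.7] 5232 286.3 263.2 [0.615 0.203 0.05 ]
jar 0.92 [350.4, 200.0, 31.2, 44.5] 1017 365.0 224.0 [0.386 0.316 0.05 ]
jar 0.65 [132.8, 155.9, 30.5, 19.3] 392 147.1 163.9 [ 0.531 -0.37   0.05 ]
hammer 0.77 [323.3, 272.9, 83.3, 91.4] 1470 363.8 320.6 [0.652 0.427 0.05 ]
stirrup 0.75 [93.4, 175.8, 58.3, 61.9] 2308 122.7 206.3 [ 0.706 -0.294  0.05 ]
stirrup 0.69 [233.8, 181.1, 102.7, 133.6] 5142 286.4 263.7 [0.616 0.204 0.05 ]
rod_tip 0.75 [228.4, 182.3, 108.9, 128.7] 5240 286.1 262.7 [0.614 0.202 0.05 ]
side pos [ 0.12051736 -0.70459897  0.63127479] 364.6855553696148
ring 0.95 [224.2, 235.8, 38.3, 37.5] 822 240.5 252.7 [ 0.438 -0.096  0.05 ]
ring 0.93 [264.9, 323.5, 13.4, 51.1] 559 270.0 348.9 [ 0.363 -0.356  0.05 ]
ring 0.61 [289.9, 256.9, 36.7, 41.5] 758 310.3 278.1 [ 0.537 -0.245  0.05 ]
blank 0.61 [328.3, 285.0, 43.6, 47.7] 1138 349.5 307.7 [ 0.557 -0.351  0.05 ]
rack 0.63 [283.2, 270.7, 91.9, 84.5] 2263 328.2 315.8 [ 0.505 -0.347  0.05 ]
stand 0.93 [203.4, 139.6, 78.6, 81.1] 3254 244.2 184.7 [0.601 0.195 0.05 ]
stand 0.39 [294.0, 260.3, 32.3, 38.8] 811 311.0 278.9 [ 0.536 -0.248  0.05 ]
jar 0.7 [158.9, 162.9, 23.4, 39.3] 772 169.1 182.1 [0.393 0.319 0.05 ]
hammer 0.8 [181.4, 160.9, 52.1, 14.8] 414 205.9 167.5 [0.539 0.362 0.05 ]
stirrup 0.93 [343.0, 239.3, 83.1, 60.2] 3432 380.7 271.4 [ 0.694 -0.304  0.05 ]
rod_tip 0.62 [204.7, 137.3, 79.1, 86.0] 3230 244.3 184.7 [0.602 0.195 0.05 ]
```

View pics/scene.png

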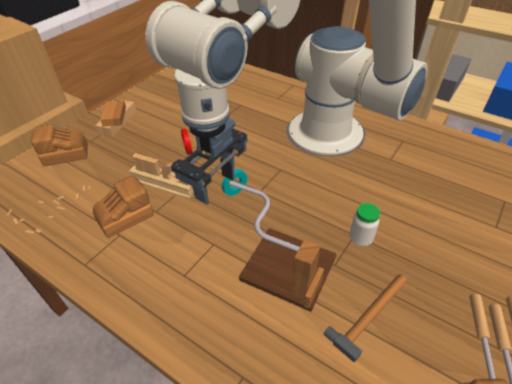

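View pics/side.png

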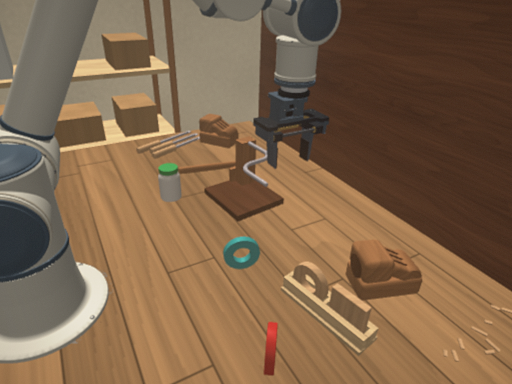

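Ring-class candidates in the side view are the turquoise ring at (240,252), the red ring at (270,349) and the light-wood ring in the rack at (310,278), with the square blank beside it at (349,308). Only the piece at (310,278) fits, being light wood, holed and standing in the rack. I'll confirm it in a crop and fit the rack and stand poses.

```bash
cat > fit.py <<'E'
from h import *
from scipy.optimize import minimize
def box(x0,x1,y0,y1,z0,z1): return np.array([[x,y,z] for x in(x0,x1) for y in(y0,y1) for z in(z0,z1)])/1000.
a=np.linspace(0,2*np.pi,40)
def disc(r,x,c,th): # ring-axis x
    return np.array([[x+s*th/2,c[0]+r*np.cos(t),c[1]+r*np.sin(t)] for s in(-1,1) for t in a])/1000.
def rodpts():
    P=[(-120,-260),(-120,-180)]+[(-80-40*np.cos(t),-180+40*np.sin(t)) for t in np.linspace(0,np.pi/2,9)]
    P+=[(-40,-140)]+[(-40+40*np.sin(t),-100-40*np.cos(t)) for t in np.linspace(0,np.pi/2,9)]+[(0,-20)]
    return np.array([[x,y,170] for x,y in P])/1000.
b=np.array([[np.cos(u)*np.cos(v),np.sin(u)*np.cos(v),np.sin(v)] for u in a[::3] for v in np.linspace(-1.57,1.57,7)])*.006
rp=rodpts()
STAND=[box(-140,40,-160,40,0,22),box(-28,28,-20,20,0,176)]+[np.vstack([p+b,q+b]) for p,q in zip(rp[:-1],rp[1:])]
RACK=[box(-30,30,-110,110,0,40)]
def rackset(s): return RACK+[disc(45,0,(52*s,55),18),box(-9,9,-52*s-42,-52*s+42,10,94)]
def tf(p,P):
    c,s=np.cos(p[2]),np.sin(p[2]);return P@np.array([[c,s,0],[-s,c,0],[0,0,1]])+[p[0],p[1],0]
def render(C,parts,p,holes=[],S=4):
    m=np.zeros((384*S,512*S),np.uint8)
    for q in parts:
        uv=proj(C,tf(p,q)).astype(np.float32)
        cv2.fillConvexPoly(m,cv2.convexHull(((uv+.5)*S*16).round().astype(np.int32)),1,shift=4)
    return cv2.resize(m.astype(np.float32),(512,384),interpolation=cv2.INTER_AREA)
def fit(obs,parts,p0s):
    def cost(p):
        return sum(1-np.minimum(r,m).sum()/np.maximum(r,m).sum() for C,m in obs for r in [render(C,parts,p)])
    best=None
    for p0 in p0s:
        r=minimize(cost,p0,method='Nelder-Mead',options=dict(initial_simplex=np.array(p0)+np.array([[0,0,0],[.03,0,0],[0,.03,0],[0,0,.3]]),maxiter=150,xatol=2e-4,fatol=1e-4))
        if best is None or r.fun<best.fun: best=r
    return best
E
python3 - <<'E'
from fit import *
ms={}
for n in ['scene','side']:
    manip.grab_frame(n)
    for t in ['stand','rack','ring','blank']:
        ms[n,t]=manip.silhouettes(n,t)
def pick(n,t,u,v): 
    L=[r['pixels'] for r in ms[n,t]]
    L=[m for m in L if m.any() and np.hypot(np.nonzero(m)[1].mean()-u,np.nonzero(m)[0].mean()-v)<15]
    return L[0].astype(np.float32) if L else np.zeros((384,512),np.float32)
Cs,Cd=cam('scene'),cam('side')
so=[(Cs,pick('scene','stand',286,263)),(Cd,pick('side','stand',244,185))]
r=fit(so,STAND,[(.6,.2,y) for y in np.arange(0,6.2,.785)]);print('stand',r.x.round(4),np.degrees(r.x[2]),r.fun)
st=r.x
ro=[(Cd,np.maximum.reduce([pick('side','rack',328,316),pick('side','ring',310,278),pick('side','blank',349,308)]))]
print(ro[0][1].sum())
best=None
for s in(1,-1):
    r=fit(ro,rackset(s),[(.53,-.3,y) for y in (-.7,0,.7,1.57)]);print('rack',s,r.x.round(4),np.degrees(r.x[2]),r.fun)
    if best is None or r.fun<best[0]: best=(r.fun,s,r.x)
np.save('poses.npy',np.r_[st,best[2],best[1]])
out=[]
for n,C in(('scene',Cs),('side',Cd)):
    im=manip.grab_frame(n).copy()
    if n=='side': crop=cv2.resize(im[220:370,215:415],(800,600),interpolation=cv2.INTER_CUBIC)
    for P,p in((STAND,st),(rackset(best[1]),best[2])):
        for q in P:
            h=cv2.convexHull(proj(C,tf(p,q)).astype(np.float32))
            big=None
            out.append((n,h))
    B=cv2.resize(im,None,fx=4,fy=4,interpolation=cv2.INTER_CUBIC)
    for k,h in out:
        if k==n: cv2.polylines(B,[((h+.5)*4).astype(np.int32)],True,(255,0,255),1)
    if n=='side': save('ov_side',cv2.resize(B[4*130:4*370,4*190:4*400],(700,800))[:, :]); S2=B
    else: S1=B
save('crop',crop)
save('ov',np.hstack([S1[4*170:4*320,4*220:4*345][:600,:500][:, :400],S2[4*135:4*225,4*195:4*290][:360,:400].repeat(1,0) if 0 else cv2.resize(S2[4*130:4*230,4*195:4*295],(400,600))]))
E
```

```text
stand [0.6367 0.2637 0.1248] 7.152985813176037 0.10772258043289185
4239.0
rack 1 [ 0.5349 -0.3065  0.1787] 10.240113697126125 0.04933357238769531
rack -1 [ 0.5351 -0.306   0.1771] 10.146257928370646 0.08458369970321655
```

View pics/crop.png

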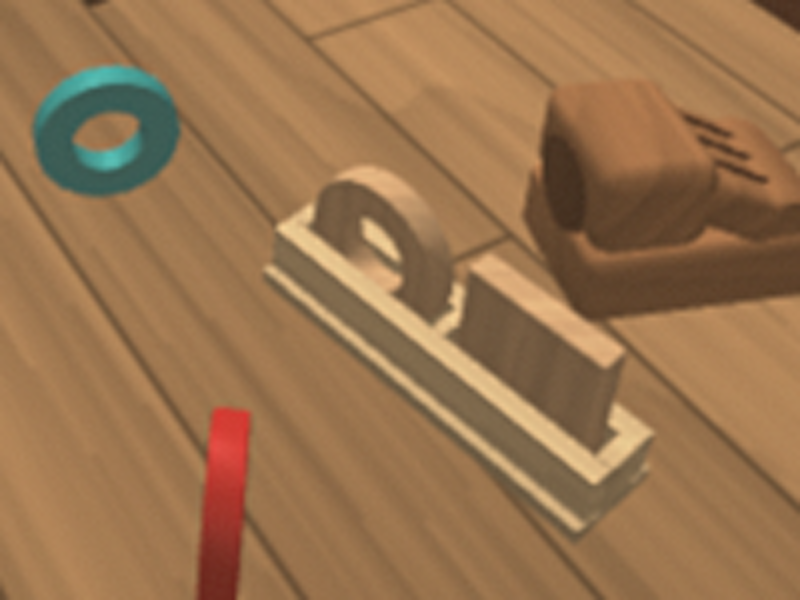

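View pics/ov.png

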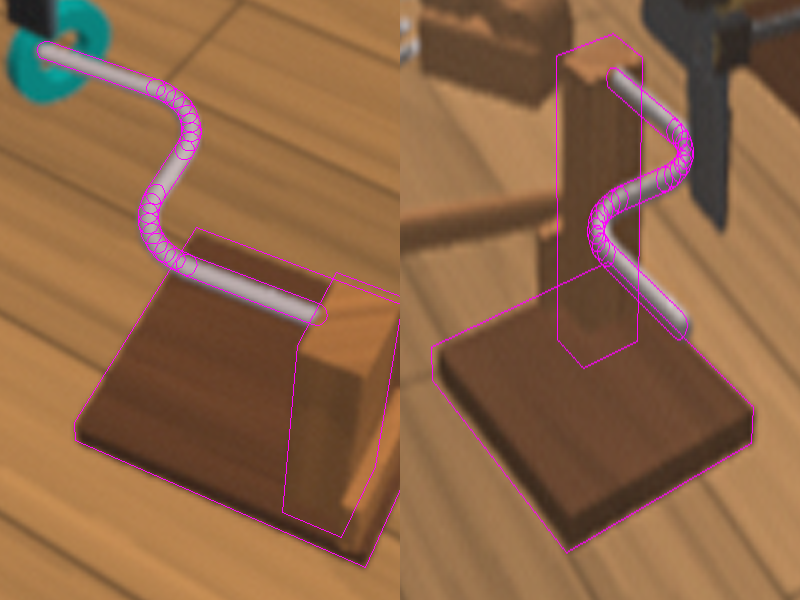

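The crop confirms the ring: light wood with a hole, in the +y pocket at about (385,245) in the crop. The solid square is beside it at (545,350), and the turquoise and red rings are outside the rack. The overlay of the stand fit follows the rod to within about a pixel.

```bash
cat > go.py <<'E'
from fit import *
pp=np.load('poses.npy');ST,RK=pp[:3],pp[3:6]
def st(x,y,z): return tf(ST,np.array([[x,y,z]])/1000.)[0]
def rk(x,y,z): return tf(RK,np.array([[x,y,z]])/1000.)[0]
def show():
    s=manip.observe();R=np.array(s['ee_rot']);print('t',round(s['clock'],2),'tcp',np.round(s['ee_pos'],4),'ydir',np.degrees(np.arctan2(R[1,1],R[0,1])).round(2),'zdir',R[:,2].round(3),'F',np.round(s['ft_force'],1),'w',round(s['gripper_width'],4),'gf',s['grip_force'],'j',np.round(s['joint_pos'],1));return s,R
def delta(p,ydeg,P0=None,y0=None):
    """units from pose (P0, y-axis heading y0) to p with y heading ydeg (mod 180), turn about tool z (down)"""
    s=manip.observe();R=np.array(s['ee_rot'])
    if P0 is None:P0=np.array(s['ee_pos']);y0=np.degrees(np.arctan2(R[1,1],R[0,1]))
    dy=(ydeg-y0+90)%180-90
    t=np.radians(y0);Y=np.array([np.cos(t),np.sin(t),0]);Z=np.array([0,0,-1.]);X=np.cross(Y,Z);d=np.array(p)-P0
    print('units xyz',np.round([d@X/.03,d@Y/.03,d@Z/.03],2),'turn',round(-dy/6,2));return np.array(p),y0+dy
E
python3 - <<'E'
from go import *
show();yw=np.degrees(RK[2])
print('ring',rk(0,52,55),'tip',st(-120,-260,170),'ringyaw',yw,'standyaw',np.degrees(ST[2]))
delta(rk(0,52,170),yw)
E
```

```text
t 1.5 tcp [ 0.625  -0.      0.1804] ydir -0.0 zdir [-0. -0. -1.] F [-0.4  0.1 -0.2] w 0.091 gf 0.0 j [-5.5 28.3 77.1 -0.  74.6 -5.5]
ring [ 0.52567605 -0.25535015  0.055     ] tip [ 0.55002079 -0.00924649  0.17      ] ringyaw 10.240113697126125 standyaw 7.152985813176037
units xyz [-8.51 -3.31  0.35] turn -1.71
```

step_arm(steps=[[0,0,-0.8,0],[-0.5,0,0,0],[-0.9,0,0,0],[-0.9,-0.4,0,0],[-0.9,-0.5,0,0],[-0.9,-0.5,0,0],[-0.9,-0.5,0,0],[-0.9,-0.5,0,0],[-0.9,-0.5,0,0],[-0.9,-0.4,0,0],[-0.5,0,0,0],[-0.3,0,0,0],[0,0,0.3,-0.9],[0,0,0.3,-0.8],[0,0,0,0],[0,0,0,0],[0,0,0,0]], gripper=0.6)

```text
clock: 2.92
ee_pos: [0.5266, -0.2547, 0.1868]
ee_rot: [[-0.175, 0.985, 0.0], [0.985, 0.175, -0.0], [-0.0, 0.0, -1.0]]
ft_force: [0.7, -0.1, 0.4]
gripper_width: 0.0549
grip_force: 0.0
```

```bash
python3 - <<'E'
from go import *
show();delta(rk(0,52,79),np.degrees(RK[2]))
im=manip.grab_frame('wrist').copy();C=cam('wrist')
for q in rackset(1):
    cv2.polylines(im,[cv2.convexHull(proj(C,tf(RK,q)).astype(np.float32)).round().astype(int)],True,(255,0,255),1)
save('w1',im)
E
```

```text
t 2.92 tcp [ 0.5266 -0.2547  0.1868] ydir 10.07 zdir [ 0. -0. -1.] F [ 0.7 -0.1  0.4] w 0.0549 gf 0.0 j [-31.7  24.7  82.5   0.   72.8 -41.7]
units xyz [-0.02 -0.03  3.59] turn -0.03
```

View pics/w1.png

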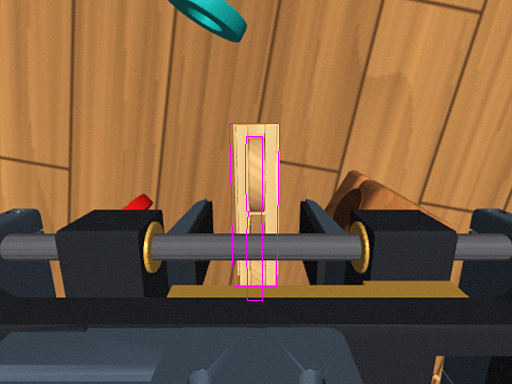

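The wrist view shows the ring on edge at (256,172), inside the projected outline and centred between the fingers. The stirrup at (365,200) is clear of them, so I'll descend and grip.

step_arm(steps=[[0,0,0.9,0],[0,0,0.9,0],[0,0,0.9,0],[0,0,0.5,0],[0,0,0.37,0],[0,0,0,0],[0,0,0,0]])

```text
clock: 3.55
ee_pos: [0.5264, -0.2551, 0.0798]
ee_rot: [[-0.176, 0.984, 0.0], [0.984, 0.176, -0.0], [-0.0, 0.0, -1.0]]
ft_force: [-0.4, -0.3, 0.5]
gripper_width: 0.0549
grip_force: 0.0
```

step_arm(steps=[[0,0,0,0],[0,0,0,0],[0,0,0,0],[0,0,0,0],[0,0,0,0],[0,0,0,0],[0,0,0,0],[0,0,0,0]], gripper=0, grip_force=30)

```text
clock: 4.22
ee_pos: [0.526, -0.255, 0.0793]
ee_rot: [[-0.177, 0.984, 0.0], [0.984, 0.177, 0.0], [0.0, 0.0, -1.0]]
ft_force: [0.2, -0.1, 0.6]
gripper_width: 0.0041
grip_force: 0.0
```

step_arm(steps=[[0,0,-0.3,0],[0,0,-0.6,0],[0,0,-0.8,0],[0,0,-0.9,0],[0,0,-0.9,0],[0,0,0,0],[0,0,0,0]])

```text
clock: 4.8
ee_pos: [0.5268, -0.2555, 0.1863]
ee_rot: [[-0.177, 0.984, 0.003], [0.984, 0.177, -0.002], [-0.002, 0.003, -1.0]]
ft_force: [-0.3, -0.2, -0.5]
gripper_width: 0.0008
grip_force: 0.0
```

```bash
python3 - <<'E'
from go import *
show();a=90+np.degrees(ST[2])
p=delta(st(-120,-330,184),a)
delta(st(-120,-330,184),a-180,np.array(manip.observe()['ee_pos']),10.07)
for n in ['side','wrist']:
    manip.grab_frame(n);C=cam(n)
    for r in manip.silhouettes(n,'ring')[:4]: print(n,r['bbox'],round(r['confidence'],2))
    s=manip.observe();P=np.array(s['ee_pos'])-[0,0,.024]
    q=tf((P[0],P[1],np.radians(10.07)),disc(45,0,(0,0),18)+[0,0,P[2]]);uv=proj(C,q);print('expect',uv.min(0),uv.max(0)-uv.min(0))
save('s2',cv2.resize(manip.grab_frame('side')[130:370,190:430],(600,600)))
E
```

```text
t 4.8 tcp [ 0.5268 -0.2555  0.1863] ydir 10.2 zdir [ 0.003 -0.002 -1.   ] F [-0.3 -0.2 -0.5] w 0.0008 gf 0.0 j [-31.7  24.7  82.6  -0.   72.6 -41.9]
units xyz [5.61 2.09 0.08] turn -14.49
units xyz [5.62 2.08 0.08] turn -14.51
side [222.1, 233.6, 38.5, 36.2] 0.82
side [291.9, 260.9, 35.4, 38.4] 0.75
side [267.1, 322.2, 9.2, 51.9] 0.74
expect [295.59217336 221.16192837] [38.7982706  44.26613284]
wrist [249.7, 137.5, 16.8, 74.9] 0.89
wrist [100.0, 193.2, 50.7, 39.1] 0.63
wrist [169.6, 0.4, 79.7, 44.9] 0.56
expect [240.73642237 143.85461284] [ 26.54491437 109.51208856]
```

View pics/s2.png

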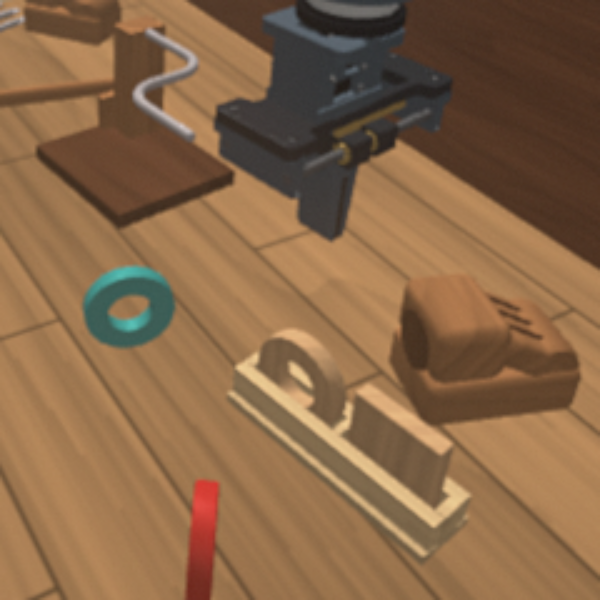

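The gripper closed to 0.8 mm without catching the ring, which still stands undisturbed in its pocket. I'll compare where the fingers really are with where the calibration puts them.

```bash
python3 - <<'E'
from go import *
s,R=show();P=np.array(s['ee_pos'])
for n in ['side','scene','wrist']:
    C=cam(n);print(n,'tcp',proj(C,P),'grip',proj(C,P-R[:,2]*manip.grip_point_offset),'ringtop',proj(C,rk(0,52,100)))
print(manip.grip_point_offset,manip.camera_info('wrist')['mount'])
im=manip.grab_frame('wrist').copy();a=[]
for n in['scene','side']:
    im=manip.grab_frame(n);B=cv2.resize(im,None,fx=4,fy=4,interpolation=cv2.INTER_CUBIC);C=cam(n)
    for p,c in((P,(255,0,0)),(P-[0,0,-.019],(0,255,0)),(rk(0,52,100),(255,0,255)),(rk(0,52,55),(0,0,255))):
        cv2.drawMarker(B,tuple(((proj(C,p)[0]+.5)*4).astype(int)),c,0,24,2)
    u,v=proj(C,rk(0,52,130))[0];B=B[int(4*v-300):int(4*v+300),int(4*u-200):int(4*u+200)];a.append(B)
save('dbg',np.hstack(a))
E
```

```text
t 5.05 tcp [ 0.5254 -0.2547  0.1833] ydir 10.2 zdir [-0.002  0.001 -1.   ] F [ 0.8 -0.6  0.3] w 0.0003 gf 0.0 j [-31.7  24.9  82.7  -0.   72.5 -41.9]
side tcp [[315.42238626 234.13705795]] grip [[316.46447325 226.60024006]] ringtop [[311.46766824 265.49326083]]
scene tcp [[167.24294478 141.73279763]] grip [[166.02302218 136.41190448]] ringtop [[172.03723217 163.80984157]]
wrist tcp [[254.27482885 207.10720408]] grip [[254.09531651 215.52671579]] ringtop [[255.01968937 183.0833741 ]]
0.0188 [[-7.43323546e-04 -9.70790678e-01 -2.39926880e-01  6.62706753e-02]
 [ 9.99999144e-01 -4.63216767e-04 -1.22385783e-03  1.48711413e-03]
 [ 1.07697162e-03 -2.39927584e-01  9.70790191e-01 -2.04751719e-01]
 [ 0.00000000e+00  0.00000000e+00  0.00000000e+00  1.00000000e+00]]
```

View pics/dbg.png

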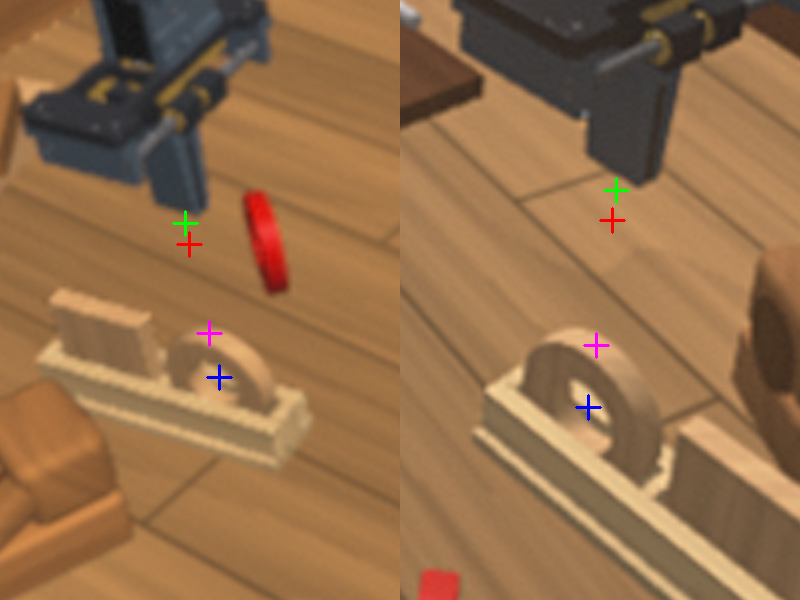

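The fingertips end well above the projected TCP, the red cross, in both views: (190,212) against (188,243) at left, and (638,186) against (612,220) at right. The rack and ring crosses match the picture. So the real fingertip is offset from the reported TCP, and I'll quantify that.

```bash
python3 - <<'E'
from go import *
from scipy.optimize import least_squares
s,R=show();P=np.array(s['ee_pos'])
org={}
for n in['scene','side']:
    u,v=proj(cam(n),rk(0,52,130))[0];org[n]=np.array([int(4*u-200),int(4*v-300)])-(np.array([400,0]) if n=='side' else 0)
for h in (0,.02,.025,.03,.035):
    for n in['scene','side']:
        q=np.array([P+R@np.array([x,y,-h]) for x in(-.016,.016) for y in(-.0135,.0135)])
        print(h,n,(((proj(cam(n),q)+.5)*4-org[n])).round().astype(int).tolist())
# dark-blob mask of finger, lowest rows
for n in['scene','side']:
    im=manip.grab_frame(n);C=cam(n);c=proj(C,P)[0].round().astype(int)
    hsv=cv2.cvtColor(im,cv2.COLOR_RGB2HSV)
    m=(im.max(2)<110)&(im[...,0].astype(int)<=im[...,2]+3)
    for v in range(c[1]-22,c[1]+3):
        xs=np.nonzero(m[v,c[0]-25:c[0]+25])[0]+c[0]-25
        print(n,v,(xs.min(),xs.max(),len(xs)) if len(xs) else None)
E
```

```text
t 5.2 tcp [ 0.5257 -0.2548  0.1837] ydir 10.2 zdir [-0.001  0.001 -1.   ] F [-0.4 -1.   0.1] w 0.0004 gf 0.0 j [-31.7  24.8  82.7  -0.   72.5 -41.9]
0 scene [[181, 229], [160, 250], [218, 239], [198, 261]]
0 side [[619, 246], [655, 225], [572, 215], [608, 195]]
0.02 scene [[176, 206], [155, 227], [214, 217], [193, 238]]
0.02 side [[624, 213], [660, 193], [576, 183], [612, 164]]
0.025 scene [[174, 200], [153, 222], [212, 211], [192, 232]]
0.025 side [[625, 205], [662, 185], [577, 174], [613, 156]]
0.03 scene [[173, 195], [152, 216], [211, 205], [190, 226]]
0.03 side [[626, 197], [663, 177], [578, 166], [615, 147]]
0.035 scene [[172, 189], [150, 210], [210, 199], [189, 221]]
0.035 side [[627, 188], [664, 169], [579, 158], [616, 139]]
scene 120 (np.int64(142), np.int64(169), 28)
scene 121 (np.int64(142), np.int64(169), 28)
scene 122 (np.int64(142), np.int64(170), 28)
scene 123 (np.int64(142), np.int64(170), 28)
scene 124 (np.int64(145), np.int64(170), 24)
scene 125 (np.int64(149), np.int64(170), 19)
scene 126 (np.int64(153), np.int64(170), 15)
scene 127 (np.int64(158), np.int64(170), 13)
scene 128 (np.int64(159), np.int64(170), 12)
scene 129 (np.int64(159), np.int64(171), 13)
scene 130 (np.int64(159), np.int64(171), 13)
scene 131 (np.int64(160), np.int64(170), 11)
scene 132 (np.int64(164), np.int64(170), 7)
scene 133 (np.int64(167), np.int64(169), 3)
scene 134 None
scene 135 None
scene 136 None
scene 137 None
scene 138 None
scene 139 None
scene 140 None
scene 141 None
scene 142 None
scene 143 None
scene 144 None
side 212 None
side 213 (np.int64(328), np.int64(328), 1)
side 214 None
side 215 None
side 216 None
side 217 None
side 218 None
side 219 None
side 220 None
side 221 None
side 222 None
side 223 None
side 224 None
side 225 None
side 226 None
side 227 None
side 228 None
side 229 None
side 230 None
side 231 None
side 232 None
side 233 None
side 234 None
side 235 None
side 236 None
```

The finger ends are about 35–40 mm short of the reported TCP, which is why they closed above the ring's top. Descending to a reported z of 0.044 is safe either way, because even the nominal tip stays above the 40 mm rack.

step_arm(steps=[[0,0,0,0],[0,0,0,0],[0,0,0,0],[0,0,0,0],[0,0,0,0],[0,0,0,0],[0,0,0,0],[0,0,0,0],[0,0,0,0],[0,0,0,0],[0,0,0.8,0],[0,0,0.9,0],[0,0,0.9,0],[0,0,0.8,0],[0,0,0.2,0],[0,0,0,0],[0,0,0,0]], gripper=0.6)

```text
clock: 6.72
ee_pos: [0.5264, -0.2553, 0.0771]
ee_rot: [[-0.177, 0.984, 0.0], [0.984, 0.177, -0.0], [-0.0, 0.0, -1.0]]
ft_force: [0.6, -1.0, 0.6]
gripper_width: 0.0549
grip_force: 0.0
```

step_arm(steps=[[0,0,0.4,0],[0,0,0.3,0],[0,0,0.2,0],[0,0,0.1,0],[0,0,0,0],[0,0,0,0],[0,0,0,0]])

```text
clock: 7.3
ee_pos: [0.5263, -0.2552, 0.0468]
ee_rot: [[-0.177, 0.984, 0.001], [0.984, 0.177, -0.0], [-0.0, 0.0, -1.0]]
ft_force: [0.5, 0.5, -0.3]
gripper_width: 0.0542
grip_force: 0.0
```

step_arm(steps=[[0,0,0,0],[0,0,0,0],[0,0,0,0],[0,0,0,0],[0,0,0,0],[0,0,0,0],[0,0,0,0],[0,0,0,0],[0,0,0,0],[0,0,0,0]], gripper=0, grip_force=30)

```text
clock: 8.13
ee_pos: [0.526, -0.255, 0.0463]
ee_rot: [[-0.177, 0.984, -0.0], [0.984, 0.177, -0.0], [0.0, -0.0, -1.0]]
ft_force: [0.1, -0.1, -0.6]
gripper_width: 0.0182
grip_force: 30.0
```

step_arm(steps=[[0,0,-0.3,0],[0,0,-0.6,0],[0,0,-0.8,0],[0,0,-0.9,0],[0,0,-0.9,0],[0,0,-0.9,0],[0,0,0,0],[0,0,0,0]])

```text
clock: 8.8
ee_pos: [0.5267, -0.2554, 0.1803]
ee_rot: [[-0.177, 0.984, 0.003], [0.984, 0.177, -0.002], [-0.002, 0.003, -1.0]]
ft_force: [-0.6, -1.0, -1.8]
gripper_width: 0.0181
grip_force: 30.0
```

```bash
python3 - <<'E'
from go import *
s,R=show();P=np.array(s['ee_pos']);a=[]
for n in['scene','side']:
    im=manip.grab_frame(n);B=cv2.resize(im,None,fx=4,fy=4,interpolation=cv2.INTER_CUBIC);C=cam(n)
    for dz,c in((0,(255,0,0)),(.0087,(0,0,255)),(.0537,(255,0,255))):
        cv2.drawMarker(B,tuple(((proj(C,P+[0,0,dz])[0]+.5)*4).astype(int)),c,0,24,2)
    u,v=proj(C,P)[0];a.append(B[int(4*v-300):int(4*v+300),int(4*u-200):int(4*u+200)])
    for r in manip.silhouettes(n,'ring')[:4]: print(n,r['bbox'],round(r['confidence'],2))
    q=tf((P[0],P[1],np.radians(10.2)),disc(45,0,(0,0),18)+[0,0,P[2]+.0087]);uv=proj(C,q);print('expect',uv.min(0),uv.max(0)-uv.min(0))
save('held',np.hstack(a))
E
```

```text
t 8.8 tcp [ 0.5267 -0.2554  0.1803] ydir 10.2 zdir [ 0.003 -0.002 -1.   ] F [-0.6 -1.  -1.8] w 0.0181 gf 29.999465011060238 j [-31.7  25.   83.1  -0.   71.8 -41.9]
scene [153.1, 127.2, 27.1, 31.0] 0.75
scene [178.1, 131.7, 14.0, 20.2] 0.75
scene [221.5, 169.7, 22.6, 26.0] 0.56
expect [151.00832261 125.01230254] [30.73613092 29.98379352]
side [220.4, 235.6, 41.8, 37.7] 0.96
side [262.5, 322.9, 15.0, 49.1] 0.77
side [297.1, 215.5, 39.1, 42.2] 0.63
expect [297.31503001 209.35752485] [39.80280199 45.1320243 ]
```

View pics/held.png

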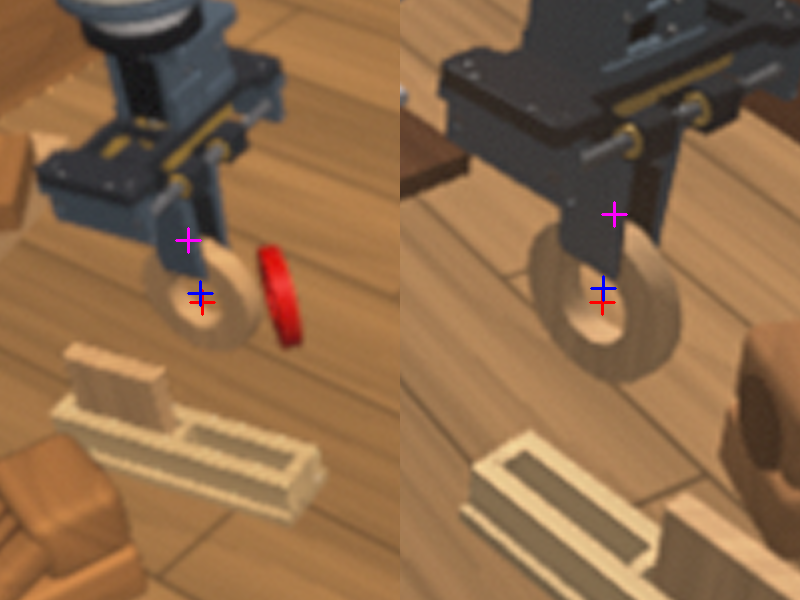

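The ring is held upright, with its hole centre near (202,293) at left and (603,290) at right, as predicted at TCP + 9 mm. The blank and rack are undisturbed. Next I'll work out the fingertip height and the route.

```bash
python3 - <<'E'
from go import *
from scipy.optimize import least_squares
P=np.array([.5267,-.2554,.1803]);P0=np.array(manip.observe()['ee_pos']);s,R=show()
obs={'scene':[(202,278),(160,268)],'side':[(628,275),(562,243)]}
C={n:cam(n) for n in obs}
def f(p):
    h,t=p;e=[]
    for n,sg in(('scene',1),('side',-1)):
        org=np.array([int(v) for v in (4*proj(C[n],P)[0]-[200,300])])-(np.array([400,0]) if n=='side' else 0)
        # bottom corner: nearest cam
        xs=(.016,-.016) if n=='scene' else (-.016,.016)
        for x,o in zip(xs,obs[n]): e.append((proj(C[n],P+R@np.array([x,sg*t,-h]))[0]+.5)*4-org-o)
    return np.ravel(e)
r=least_squares(f,[.03,.017]);print(r.x,r.fun.round(1))
r=least_squares(lambda p:np.minimum(1e9,f([p[0],.0225])),[.03]);print(r.x,r.fun.round(1))
# route: TCP = ring centre - 9 mm ; ring centre z 162
zt=162-9;a=90+np.degrees(ST[2]);p,y=P0,10.2
print('heading',a)
R45=lambda c,r,t:None
for nm,q,h in [('raise/approach',(-120,-330),a),('tip in',(-120,-260),a),('start bend1',(-120,-180),a),('end bend1',(-80,-140),a-90),('start b2',(-40,-140),a-90),('end b2',(0,-100),a),('end',(0,-29),a)]:
    w=st(q[0],q[1],zt);print(nm,w.round(4),end=' ')
    p,y=delta(w,h,p,y) if nm!='raise/approach' else delta(w,h)
    print('   y',round(y,1))
E
```

```text
t 9.0 tcp [ 0.5254 -0.2546  0.1773] ydir 10.2 zdir [-0.002  0.001 -1.   ] F [-1.1  0.7 -0.1] w 0.0179 gf 29.9993340857327 j [-31.7  25.2  83.2  -0.   71.7 -41.9]
[0.03393779 0.0128088 ] [  1.2   1.8   4.5   1.2 -10.5  -2.6   7.   -1.1]
[0.03899526] [ -7.9   3.7  -4.8   3.  -23.   -3.8  -5.6  -2.6]
heading 97.15298581317603
raise/approach [ 0.5587 -0.0787  0.153 ] units xyz [5.57 2.13 0.81] turn -14.49
   y 97.2
tip in [ 0.55   -0.0092  0.153 ] units xyz [0.   2.33 0.  ] turn -0.0
   y 97.2
start bend1 [0.5401 0.0701 0.153 ] units xyz [-0.    2.67  0.  ] turn -0.0
   y 97.2
end bend1 [0.5748 0.1148 0.153 ] units xyz [-1.33  1.33  0.  ] turn 15.0
   y 7.2
start b2 [0.6145 0.1198 0.153 ] units xyz [0.   1.33 0.  ] turn -0.0
   y 7.2
end b2 [0.6492 0.1645 0.153 ] units xyz [1.33 1.33 0.  ] turn 15.0
   y -82.8
end [0.6403 0.2349 0.153 ] units xyz [ 0.   -2.37  0.  ] turn -0.0
   y -82.8
```

step_arm(steps=[[0,0,0,-0.5],[0,0,0,-1],[0,0,0,-1],[0,0,0,-1],[0,0,0,-1],[0,0,0,-1],[0,0,0,-1],[0,0,0,-1],[0,0,0,-1],[0,0,0,-1],[0,0,0,-1],[0,0,0,-1],[0,0,0,-1],[0,0,0,-1],[0,0,0,-0.99],[0,0,0,0],[0,0,0,0]])

```text
clock: 10.42
ee_pos: [0.5256, -0.2548, 0.1776]
ee_rot: [[-0.993, -0.121, -0.001], [-0.121, 0.993, 0.001], [0.001, 0.001, -1.0]]
ft_force: [0.5, -0.1, -0.8]
gripper_width: 0.0178
grip_force: 30.0
```

```bash
python3 - <<'E'
from go import *
show();delta(st(-120,-320,153),90+np.degrees(ST[2]))
E
```

```text
t 10.42 tcp [ 0.5256 -0.2548  0.1776] ydir 96.95 zdir [-0.001  0.001 -1.   ] F [ 0.5 -0.1 -0.8] w 0.0178 gf 29.998744558542967 j [ -31.7   25.2   83.2   -0.    71.7 -128.7]
units xyz [-1.8   6.03  0.82] turn -0.03
```

step_arm(steps=[[-0.3,0.5,0,0],[-0.3,0.9,0.1,0],[-0.3,0.9,0.1,0],[-0.3,0.9,0.1,0],[-0.3,0.9,0.1,0],[-0.3,0.9,0.2,0],[0,0.7,0.1,0],[0,0.33,0.12,-0.03],[0,0,0,0],[0,0,0,0],[0,0,0,0]])

```text
clock: 11.33
ee_pos: [0.5573, -0.0697, 0.1538]
ee_rot: [[-0.992, -0.126, 0.0], [-0.126, 0.992, -0.0], [-0.0, -0.0, -1.0]]
ft_force: [0.9, 0.5, 0.6]
gripper_width: 0.0178
grip_force: 30.0
```

```bash
python3 - <<'E'
from go import *
s,R=show();delta(st(-120,-260,153),90+np.degrees(ST[2]));P=np.array(s['ee_pos']);a=[]
for n in['scene','side']:
    im=manip.grab_frame(n);B=cv2.resize(im,None,fx=4,fy=4,interpolation=cv2.INTER_CUBIC);C=cam(n)
    for p,c in((P+[0,0,.009],(0,0,255)),(st(-120,-260,170),(255,0,255))):
        cv2.drawMarker(B,tuple(((proj(C,p)[0]+.5)*4).astype(int)),c,0,24,2)
    u,v=proj(C,P)[0];a.append(B[int(4*v-300):int(4*v+300),int(4*u-200):int(4*u+200)])
save('tip',np.hstack(a))
E
```

```text
t 11.33 tcp [ 0.5573 -0.0697  0.1538] ydir 97.22 zdir [ 0. -0. -1.] F [0.9 0.5 0.6] w 0.0178 gf 29.999297820031643 j [ -13.2   24.8   88.1   -0.    67.  -110.4]
units xyz [-0.01  2.03  0.03] turn 0.01
```

View pics/tip.png

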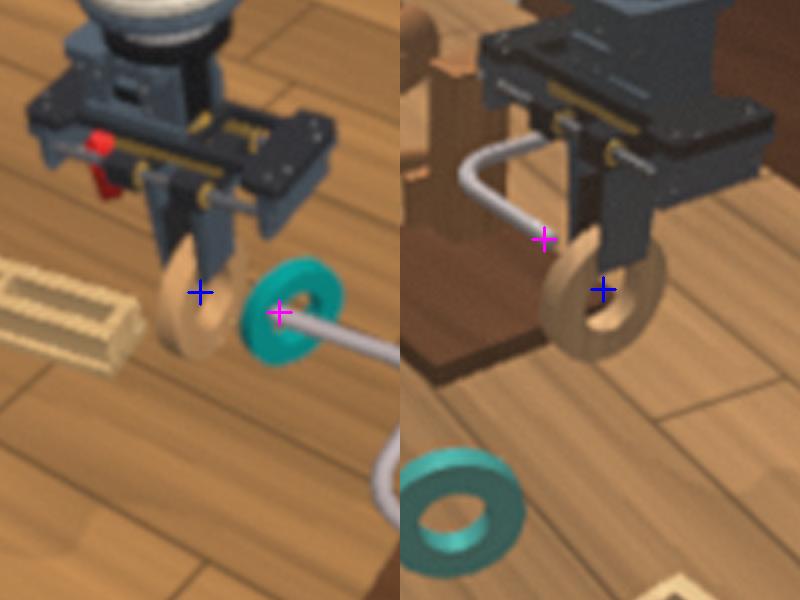

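The ring hole at (603,290) in the right panel lines up with the rod tip at (543,238), one straight move ahead. I'll thread it on slowly to the start of bend 1.

step_arm(steps=[[0,0.3,0,0],[0,0.4,0,0],[0,0.4,0,0],[0,0.4,0,0],[0,0.4,0,0],[0,0.4,0,0],[0,0.4,0,0],[0,0,0,0]])

```text
clock: 12.1
ee_pos: [0.5463, 0.0141, 0.1537]
ee_rot: [[-0.992, -0.129, -0.0], [-0.129, 0.992, 0.001], [0.0, 0.001, -1.0]]
ft_force: [-1.1, -0.9, -0.8]
gripper_width: 0.0183
grip_force: 30.0
```

step_arm(steps=[[0,0.4,0,0],[0,0.4,0,0],[0,0.4,0,0],[0,0.4,0,0],[0,0.35,0,0],[0,0,0,0],[0,0,0,0]])

```text
clock: 12.68
ee_pos: [0.5392, 0.0702, 0.1537]
ee_rot: [[-0.992, -0.129, 0.0], [-0.129, 0.992, -0.0], [0.0, -0.0, -1.0]]
ft_force: [0.5, 0.4, 0.2]
gripper_width: 0.0179
grip_force: 30.0
```

```bash
python3 - <<'E'
from go import *
show();a=90+np.degrees(ST[2]);delta(st(-120,-180,153),a)
n='side';manip.grab_frame(n);C=cam(n);P=np.array(manip.observe()['ee_pos'])
for n in('side','scene'):
    manip.grab_frame(n);C=cam(n)
    for r in manip.silhouettes(n,'ring')[:4]: print(n,r['bbox'],round(r['confidence'],2))
    uv=proj(C,tf((P[0],P[1],np.radians(a)),disc(45,0,(0,0),18)+[0,0,P[2]+.009]));print('expect',uv.min(0),np.ptp(uv,0))
# arc rows: n steps, tool axes as they stand
def arc(sg,n=15):
    th=np.radians(90/n)
    for i in range(1):
        # tangent along y; turning by sg*6deg each; shift before turn
        print('chord units',2*40*np.sin(th/2)/30,'lateral',2*40*np.sin(th/2)*np.sin(th/2)/30,'fwd',2*40*np.sin(th/2)*np.cos(th/2)/30)
arc(1)
E
```

```text
t 12.68 tcp [0.5392 0.0702 0.1537] ydir 97.39 zdir [ 0. -0. -1.] F [0.5 0.4 0.2] w 0.0179 gf 29.999289494007826 j [  1.1  23.4  90.6  -0.   66.  -96.3]
units xyz [-0.03 -0.01  0.02] turn 0.04
side [222.7, 234.8, 37.1, 35.8] 0.78
side [265.1, 322.5, 13.3, 51.6] 0.76
side [229.7, 160.1, 28.0, 33.9] 0.69
side [329.6, 284.4, 41.2, 48.6] 0.58
expect [230.30000652 157.62250488] [30.74082705 32.92175303]
scene [220.4, 168.6, 28.3, 28.0] 0.87
scene [247.2, 181.1, 20.2, 31.7] 0.86
scene [177.7, 128.9, 13.0, 22.8] 0.57
scene [228.4, 180.2, 107.1, 129.8] 0.29
expect [247.16862061 175.52789647] [22.13826078 35.63356395]
chord units 0.13956254998118356 lateral 0.007304139508968885 fwd 0.13937128435687132
```

step_arm(steps=[[-0.007,0.14,0,1],[-0.007,0.14,0,1],[-0.007,0.14,0,1],[-0.007,0.14,0,1],[-0.007,0.14,0,1],[-0.007,0.14,0,1],[-0.007,0.14,0,1],[-0.007,0.14,0,1],[0,0,0,0],[0,0,0,0]])

```text
clock: 13.77
ee_pos: [0.5486, 0.1006, 0.1537]
ee_rot: [[-0.76, 0.649, -0.0], [0.649, 0.76, -0.0], [0.0, -0.0, -1.0]]
ft_force: [-0.6, -0.9, -1.0]
gripper_width: 0.0178
grip_force: 30.0
```

step_arm(steps=[[-0.007,0.14,0,1],[-0.007,0.14,0,1],[-0.007,0.14,0,1],[-0.007,0.14,0,1],[-0.007,0.14,0,1],[-0.007,0.14,0,1],[-0.007,0.14,0,1],[0,0,0,0],[0,0,0,0],[0,0,0,0]])

```text
clock: 14.6
ee_pos: [0.5736, 0.1143, 0.1536]
ee_rot: [[-0.132, 0.991, -0.0], [0.991, 0.132, -0.0], [-0.0, -0.0, -1.0]]
ft_force: [0.0, 0.0, -0.6]
gripper_width: 0.0178
grip_force: 30.0
```

```bash
python3 - <<'E'
from go import *
show();delta(st(-40,-140,153),np.degrees(ST[2]))
E
```

```text
t 14.6 tcp [0.5736 0.1143 0.1536] ydir 7.61 zdir [-0. -0. -1.] F [ 0.   0.  -0.6] w 0.0178 gf 29.99927669763565 j [ 5.4 26.6 84.8 -0.  68.6 -2.2]
units xyz [-0.    1.38  0.02] turn 0.08
```

Bend 1 went round with no contact force. Next is the middle leg, then bend 2, turning the other way.

step_arm(steps=[[0,0.4,0,0.08],[0,0.5,0,0],[0,0.48,0,0],[0,0,0,0],[0.007,0.14,0,-1],[0.007,0.14,0,-1],[0.007,0.14,0,-1],[0.007,0.14,0,-1],[0.007,0.14,0,-1],[0.007,0.14,0,-1],[0.007,0.14,0,-1],[0.007,0.14,0,-1],[0,0,0,0],[0,0,0,0]])

```text
clock: 15.77
ee_pos: [0.6425, 0.1363, 0.1536]
ee_rot: [[-0.817, 0.577, -0.0], [0.577, 0.817, -0.0], [0.0, -0.0, -1.0]]
ft_force: [-0.5, -0.3, -0.8]
gripper_width: 0.0182
grip_force: 30.0
```

step_arm(steps=[[0.007,0.14,0,-1],[0.007,0.14,0,-1],[0.007,0.14,0,-1],[0.007,0.14,0,-1],[0.007,0.14,0,-1],[0.007,0.14,0,-1],[0.007,0.14,0,-1],[0,0,0,0],[0,0,0,0],[0,0,0,0]])

```text
clock: 16.6
ee_pos: [0.65, 0.1639, 0.1537]
ee_rot: [[-0.993, -0.114, -0.0], [-0.114, 0.993, -0.0], [0.0, -0.0, -1.0]]
ft_force: [0.0, 0.3, -0.3]
gripper_width: 0.0179
grip_force: 30.0
```

```bash
python3 - <<'E'
from go import *
show();delta(st(0,-35,153),90+np.degrees(ST[2]))
E
```

```text
t 16.6 tcp [0.65   0.1639 0.1537] ydir 96.56 zdir [-0. -0. -1.] F [ 0.   0.3 -0.3] w 0.0179 gf 29.9992879293859 j [  9.1  33.4  72.   -0.   74.7 -87.5]
units xyz [0.05 2.19 0.02] turn -0.1
```

step_arm(steps=[[0.05,0.3,0,-0.1],[0,0.4,0,0],[0,0.4,0,0],[0,0.4,0,0],[0,0.4,0,0],[0,0.3,0,0],[0,0,0,0],[0,0,0,0]])

```text
clock: 17.27
ee_pos: [0.6401, 0.2302, 0.1536]
ee_rot: [[-0.991, -0.131, -0.0], [-0.131, 0.991, -0.0], [0.0, -0.0, -1.0]]
ft_force: [0.3, -2.1, -0.5]
gripper_width: 0.0175
grip_force: 30.0
```

step_arm(steps=[[0,0.07,0,0],[0,0,0,0],[0,0.06,0,0],[0,0,0,0],[0,0,0,0]])

```text
clock: 17.68
ee_pos: [0.6399, 0.2332, 0.1538]
ee_rot: [[-0.992, -0.129, 0.0], [-0.129, 0.992, 0.0], [-0.0, 0.0, -1.0]]
ft_force: [-0.3, -0.0, -0.4]
gripper_width: 0.0179
grip_force: 30.0
```

step_arm(steps=[[0,0.04,0,0],[0,0,0,0],[0,0,0,0]])

```text
clock: 17.93
ee_pos: [0.6397, 0.2341, 0.1538]
ee_rot: [[-0.992, -0.129, 0.0], [-0.129, 0.992, -0.001], [-0.0, -0.001, -1.0]]
ft_force: [0.3, -5.2, 0.6]
gripper_width: 0.0179
grip_force: 30.0
```

The ring touches the post with −5 N, at the expected spot. I'll lower it until it nearly hangs on the rod, then open gently.

step_arm(steps=[[0,0,0.1,0],[0,0,0.1,0],[0,0,0.04,0],[0,0,0,0],[0,0,0,0],[0,0,0,0]])

```text
clock: 18.43
ee_pos: [0.6398, 0.2341, 0.1463]
ee_rot: [[-0.992, -0.129, 0.0], [-0.129, 0.992, -0.001], [0.0, -0.001, -1.0]]
ft_force: [2.5, -5.7, -2.1]
gripper_width: 0.0174
grip_force: 30.0
```

step_arm(steps=[[0,0,0,0],[0,0,0,0],[0,0,0,0],[0,0,0,0],[0,0,0,0],[0,0,0,0],[0,0,0,0]], gripper=0.4)

```text
clock: 19.02
ee_pos: [0.6396, 0.2346, 0.1465]
ee_rot: [[-0.992, -0.13, 0.0], [-0.13, 0.992, 0.0], [-0.0, 0.0, -1.0]]
ft_force: [-0.1, 0.5, -0.8]
gripper_width: 0.0367
grip_force: 0.0
```

```bash
python3 - <<'E'
from go import *
show();a=np.degrees(ST[2])+90
for n in('side','scene'):
    manip.grab_frame(n);C=cam(n)
    for r in manip.silhouettes(n,'ring')[:5]:
        ys,xs=np.nonzero(r['pixels']);print(n,np.round(r['bbox']),round(r['confidence'],2),r['pixels'].sum())
    P=st(0,-29,0);uv=proj(C,tf((P[0],P[1],np.radians(a)),disc(45,0,(0,0),18)+[0,0,.154]));print('expect',uv.min(0),np.ptp(uv,0))
E
```

```text
t 19.02 tcp [0.6396 0.2346 0.1465] ydir 97.44 zdir [ 0.  0. -1.] F [-0.1  0.5 -0.8] w 0.0367 gf 0.0 j [ 15.1  34.6  70.7   0.   74.7 -82.3]
side [224. 234.  38.  35.] 0.98 866
side [235. 139.  24.  25.] 0.85 293
side [266. 321.  11.  54.] 0.74 585
expect [236.2278375  133.87541778] [26.12830721 28.5507344 ]
scene [221. 167.  27.  29.] 0.8 459
scene [181. 130.  11.  22.] 0.76 183
scene [286. 230.  13.  44.] 0.57 365
expect [282.62076614 230.86883415] [23.22904484 40.40260925]
```

step_arm(steps=[[0,0,-0.3,0],[0,0,-0.6,0],[0,0,-0.9,0],[0,0,-0.9,0],[0,0,-0.9,0],[0,0,-0.9,0],[0,0,0,0],[0,0,0,0],[0,0,0,0],[0,0,0,0],[0,0,0,0],[0,0,0,0]])

```text
clock: 20.22
ee_pos: [0.6393, 0.2345, 0.2807]
ee_rot: [[-0.992, -0.129, -0.001], [-0.129, 0.992, -0.0], [0.001, -0.0, -1.0]]
ft_force: [-0.2, -0.0, -0.5]
gripper_width: 0.0366
grip_force: 0.0
```

```bash
python3 - <<'E'
from go import *
show();a=np.degrees(ST[2])+90;obs=[]
for n in('side','scene'):
    manip.grab_frame(n);C=cam(n)
    for off in(0,5,10):
        P=st(0,-29-off,0);uv=proj(C,tf((P[0],P[1],np.radians(a)),disc(45,0,(0,0),18)+[0,0,.154]));print('expect',off,uv.min(0).round(1),np.ptp(uv,0).round(1),uv.max(0).round(1))
    for r in manip.silhouettes(n,'ring')[:5]:
        b=np.array(r['bbox']);print(n,b.round(1),round(r['confidence'],2),'max',(b[:2]+b[2:]).round(1))
    for t in('blank','jar','hammer','stirrup'):
        L=manip.silhouettes(n,t)
        if L: print(t,np.round(L[0]['bbox']),round(L[0]['confidence'],2))
E
```

```text
t 20.22 tcp [0.6393 0.2345 0.2807] ydir 97.44 zdir [-0.001 -0.    -1.   ] F [-0.2 -0.  -0.5] w 0.0366 gf 0.0 j [ 15.1  29.3  59.5  -0.   91.2 -82.3]
expect 0 [236.2 133.9] [26.1 28.6] [262.4 162.4]
expect 5 [237.1 134.4] [26.2 28.6] [263.3 163. ]
expect 10 [238.  134.9] [26.2 28.7] [264.2 163.6]
side [237.4 134.2  24.3  27.8] 0.87 max [261.7 162. ]
side [264.2 323.   12.7  48.9] 0.76 max [276.9 371.9]
side [226.  234.8  34.3  36.1] 0.6 max [260.3 270.9]
blank [330. 286.  45.  44.] 0.88
jar [162. 164.  21.  38.] 0.71
hammer [180. 161.  57.  11.] 0.64
stirrup [345. 242.  82.  59.] 0.62
expect 0 [282.6 230.9] [23.2 40.4] [305.8 271.3]
expect 5 [280.5 230.1] [23.3 40.3] [303.8 270.4]
expect 10 [278.5 229.4] [23.3 40.2] [301.8 269.6]
scene [220.1 169.5  28.4  27.7] 0.75 max [248.5 197.2]
scene [285.8 232.4  16.8  41.6] 0.64 max [302.6 274. ]
scene [180.3 132.2  12.8  18. ] 0.6 max [193.1 150.2]
scene [228.  181.4 111.3 132.8] 0.46 max [339.3 314.2]
blank [134. 155.  26.  19.] 0.82
jar [350. 202.  33.  43.] 0.6
hammer [325. 273.  81.  90.] 0.74
stirrup [ 97. 177.  56.  61.] 0.86
```

The ring hangs against the post in both views, everything else is where it started, and the gripper is clear.

```bash
python3 -c "
from workcell import manip;print(manip.finish_job())"
```

```text
the job is handed in; nothing more can be done
None
```

The wooden ring is threaded round both bends and hangs free on the rod against the post; the blank, jar, hammer and stirrup are undisturbed, and I handed the job in at about 21 s.

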